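# Clamp the glass standard with the sunken knob

## Robot

A 6-joint arm with a two-finger parallel gripper is mounted at the origin on the work surface. World frame = base frame: x ahead of the robot, y to its left, z up, the work surface at z = 0. Lengths are in m, angles in rad, forces in N, time in s.
With the tool pointing down it reaches from about 0.375 to 0.925 m from the base axis. Payload 5.7 kg.
Tool frame: the origin (TCP) lies at the very end of the fingers, on their centre line; the grasp point (between the pads) lies manip.grip_depth behind it (manip.grip_depth is the distance from the TCP to the grasp point, in m); z points along the fingers, x is the direction in which the jaws open and shut, and the axes are right-handed (so a half turn about z gives the same grasp; the last joint's range is limited). The gripper opens to 88 mm and grips with 3 to 60 N. Pads are 20 mm wide; open, the fingers measure 115 mm over their backs; the gripper's body (75 mm by 178 mm) begins 61 mm behind the grasp point.
Start: joints at [-1.436, 0.359, 1.51, -0, 1.272, -0.115], TCP at [0.148, -0.581, 0.223] pointing down, gripper open.
Joint ranges: [-2.97, 2.97], [-1.01, 2.36], [0.21, 2.38], [-0.96, 4.11], [0.2, 2.71], [-2.98, 2.98]. Speed limits (rad/s): [2.39, 2.39, 3.14, 3.14, 3.14, 3.14].

## Interface

Orientations are given as a unit quaternion [w, x, y, z].
In Python, from plant import manip gives the robot as it stands.
- The arm moves only by the tool servo_tool, never from a script. Its argument "motion" is text: rows parted by semicolons, each of 7 numbers parted by spaces: the shift along the tool's x, y, z in mm, then the turn, a rotation vector about the tool's x, y, z in rad, then the gripper command: -1 is shut, 1 is fully open, values between are in proportion. In form: tx ty tz rx ry rz jaw; .... A call has exactly 8 rows; each row is the pose to reach, as a shift and turn from the pose measured when the call began, along the tool's axes at that moment; what a row does not reach only later rows make up. A row lasts 1/8 s, in which the tool goes at most 62.5 mm and 10.7 degrees, less where a joint would pass 70% of its speed; a pose out of reach is approached as far as the arm can. A call with a gripper value outside its range is refused whole. The fingers move at their own pace and stop on an object; "squeeze" is the grip in N (left out, the last holds). Time passes only in rows, so rows that repeat a pose let the fingers close, or fill a call up. It gives the time, the measured TCP pose, the force and the opening at its end, in the units of the state.
- manip.get_obs(): the state, without advancing time (a new reading comes with each control period).
- manip.get_image(name): name is "scene" or "top"; returns the picture (420x560x3 uint8, red, green, blue); there is no depth.
- manip.camera_params(name): a dict with "camera_matrix" (3x3 intrinsics, pixels), "position" and "rotation" of the camera in the world. Camera axes: x right, y up, looking along -z (the intrinsics and any distortion apply to the point x, -y, -z); pixel columns grow to the right and rows downward; lengths in m; the calibration is good to about 2 mm. A picture is of the moment at which its call begins. camera_params takes no time and is no camera call.
- manip.hand_in(): hands the job in, once; it reports no verdict.
The state is a dict: "t": time; "joint_pos": joint angles; "qd": joint speeds; "effort": joint torques, N m; "tcp_pos": TCP position; "orientation": TCP orientation; "force": force on the tool from outside, world axes, zero at the start; "moment": the same for the moment, N m; "width": finger opening in m.
Only numpy, scipy, OpenCV 4.12 (cv2) and the standard library are available. Lean on these libraries where they do the work, as an engineer would, in place of code of your own. Each camera call takes 0.05 s, during which the arm holds its last target. There are 200 camera calls.

## Task

Stand the blue glass standard upright and square in the clamp bay on top of the colorimeter, centred in front of the jaw, and let go of it. Then reach into the sunken well and turn the small red knob clockwise, feeling for the load, until the jaw holds the glass snugly against the backstop with about 10 N (at least 5, at most 18; it chips above 22), and take the hand away. Do not press hard on the instrument's housing, and leave the bottle, the beaker and the tube rack where they are.

Things in the scene. Friction and masses are not known exactly. Their poses are not given: they have to be found in the camera images.
- standard: Glass standard: upright block, 20 (its x) x 30 (its y) x 50 mm tall, about 80 g; blue with a black cap (top 8 mm). Origin: centre of its underside, z up. Starts standing on the bench. In the bay its 20 mm thickness lies along the clamping direction (bay x, either way round), so hold it by the side faces that are 30 mm apart (along its y).
- deck: Colorimeter's fixed housing: white box with red skirt, 170 (its x) x 290 (its y) x 60 mm tall, origin at the centre of its underside on the bench. A round well with a red rim, 70 mm in diameter, 30 mm deep (floor 30 mm above the bench), is sunk in its top at x 0, y -70 mm; the clamp bay is at x 0, y +70 mm. Fingers must not press the housing with more than 20 N.
- bay (a point): Point of the clamp bay on the housing's top (60 mm above the bench), axes as the housing's; the jaw pushes towards +x. The standard's origin ends within 8 mm of it in y. The black backstop's face lies across x at +12.5 to +17.5 mm: set by hand, not measured; a stiff spring behind it gives 1 mm per 10 N. Jaw and backstop: 26 mm wide (y), 2 to 24 mm above the top. The bay's y sides are free.
- jaw_face (a point): Centre of the front face of the jaw's black rubber pad, 13 mm above the housing's top, axes as the bay's. With the knob at 0 it is at bay x -16 mm; it advances 10.5 mm per radian of the knob. Pressing the glass with 10 N adds about 0.1 N m to the torque needed at the knob.
- jaw: The moving jaw with its rubber pad (26 x 22 mm face), which presses on the glass; its origin is at the bay point plus the jaw's advance in x.
- knob (a joint): Angle of the knob, rad: 0 jaw fully back, grows clockwise seen from above, to 1.75. Starts between 0 and 0.15; the pad meets glass that touches the backstop between about 0.8 and 1.3, depending on the backstop. It turns free with a steady friction of about 0.22 N m and stays where it is left.
- knob_grip (a point): Middle of the knob's red wing, on its vertical axis, 44 mm above the bench, in the centre of the well. Wing: 28 long (this x) x 12 thick (this y) x 20 mm tall, its top 6 mm below the well's rim; under it a black skirt, 30 mm wide, 4 mm high. White line towards its -x end. Axes turn with the knob (at 0: the housing's). 29 mm from wing to wall: only a partly open hand fits.
- bottle: Bystander: blue bottle with a white cap, 68 mm in diameter, 150 mm tall, origin at its foot.
- beaker: Bystander: glass beaker, 70 mm in diameter, 90 mm tall, origin at its foot.
- rack: Bystander: wooden test-tube rack, 70 by 200 by 60 mm, origin at its foot.
Things that resemble listed ones, but are neither listed nor needed, are in the scene too. Leave any orange look-alike of the standard alone.

How it is judged:
On the way:
1. the standard stands upright and square in the bay, centred, let go and not yet clamped (x of standard in the frame of bay between -0.011 and 0.011 m and y of standard in the frame of bay between -0.008 and 0.008 m and z of standard in the frame of bay between -0.004 and 0.004 m and angle between standard's own z axis and vertical below 0.1 rad and angle between the x axis of standard and the x axis of bay, either way round below 0.15 rad and contact force between the fingers and standard below 0.1 N and contact force between jaw and standard below 2 N), for 0.2 s.
At the end, for the whole second after the job is handed in: The standard stands on the colorimeter in the clamp bay, upright (within 0.1 rad), square (within 0.15 rad), within 11 mm of the bay point along x, 8 mm along y and 4 mm in height, at rest, and the jaw presses on it with 5 to 18 N (x of standard in the frame of bay between -0.011 and 0.011 m and y of standard in the frame of bay between -0.008 and 0.008 m and z of standard in the frame of bay between -0.004 and 0.004 m and angle between standard's own z axis and vertical below 0.1 rad and angle between the x axis of standard and the x axis of bay, either way round below 0.15 rad and contact force between jaw and standard between 5 and 18 N and linear speed of standard below 0.01 m/s); the robot touches nothing.
It fails at once if the jaw presses on the glass with more than 22 N (contact force between jaw and standard above 22 N).
It fails at once if the fingers press on the housing with more than 20 N (contact force between the fingers and deck above 20 N).
It fails at once if the bottle is pushed more than 20 mm or tipped (distance of bottle from where it was at the start of the episode above 0.02 m or angle between bottle's own z axis and vertical above 0.3 rad).
It fails at once if the beaker is pushed more than 20 mm or tipped (distance of beaker from where it was at the start of the episode above 0.02 m or angle between beaker's own z axis and vertical above 0.3 rad).
It fails at once if the tube rack is pushed more than 20 mm or tipped (distance of rack from where it was at the start of the episode above 0.02 m or angle between rack's own z axis and vertical above 0.3 rad).
It also fails if it takes over 72 s, if anything falls off the work surface, if the arm or the gripper's body presses on something with over 40 N, if the wrist force passes 120 N, or if a joint passes its speed limit or range.

## Working session

There is one attempt and no reset: what is moved stays moved. The work goes in short steps, Python scripts to look and compute and a tool call to move; the robot and the scene stay as the last step left them, time stands still between calls to the robot, and variables do not carry over. Pictures are saved under pics/ and viewed, about 8 in all and at most 12, crops included, and the job is handed in when it is done.

Besides the shell and the picture viewer there is one more tool, called after "Request:" as a command line: name --argument value ..., lists and objects as JSON in quotes. servo_tool: Moves the arm, as the interface text tells. Its arguments: {"type":"object","properties":{"motion":{"type":"string"},"squeeze":{"type":"number"}},"required":["motion"]}

```bash
ls; mkdir -p pics; python3 - <<'E'
from plant import manip
import cv2
print(manip.grip_depth)
o=manip.get_obs();print({k:o[k] for k in('t','tcp_pos','orientation','force','width')})
for n in('top','scene'):
    im=manip.get_image(n);cv2.imwrite(f'pics/{n}0.png',im[:,:,::-1])
    p=manip.camera_params(n);print(n,p)
E
```

```text
pics
0.0187
{'t': 0.0, 'tcp_pos': array([ 0.14823769, -0.58072635,  0.22186034]), 'orientation': array([-5.97991866e-04,  7.89687108e-01, -6.13509203e-01, -6.10177724e-04]), 'force': array([-0.54269705, -0.37259785, -0.11761767]), 'width': 0.08786461696924623}
top {'camera_matrix': array([[399.4217271 ,   0.        , 274.43648361],
       [  0.        , 399.4217271 , 209.93505989],
       [  0.        ,   0.        ,   1.        ]]), 'position': array([ 0.39689455, -0.01299437,  1.02943115]), 'rotation': array([ 0.70928137,  0.06373804, -0.05778566, -0.69965579])}
scene {'camera_matrix': array([[453.52034814,   0.        , 283.5779385 ],
       [  0.        , 453.52034814, 213.46820146],
       [  0.        ,   0.        ,   1.        ]]), 'position': array([ 1.28918405, -0.1842674 ,  0.77425874]), 'rotation': array([0.7280263 , 0.3081714 , 0.24572583, 0.56091613])}
```

View pics/top0.png

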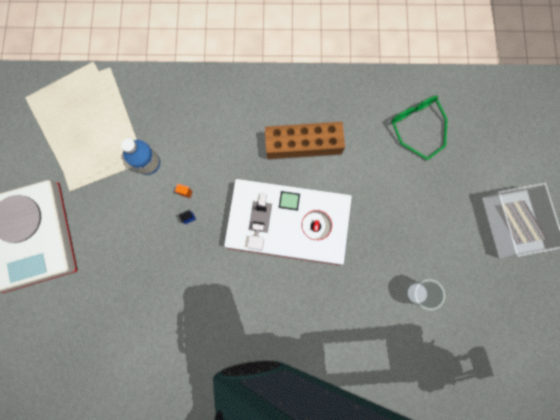

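View pics/scene0.png

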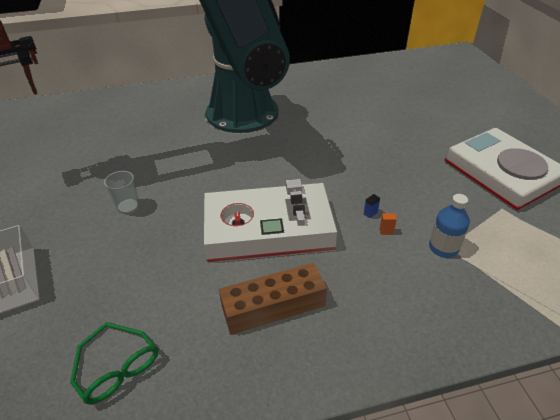

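In the top picture the blue block with the black cap is at (187,217) and the orange look-alike at (182,190), so the blue one is the target. The colorimeter spans (225–352, 180–263), with its well at (316,226) and bay near (260,215). Next I enlarge both.

```bash
cat > h.py <<'E'
from plant import manip
import numpy as np, cv2
from scipy.spatial.transform import Rotation as R
def cam(n):
    p=manip.camera_params(n); w,x,y,z=p['rotation']
    return p['camera_matrix'],p['position'],R.from_quat([x,y,z,w]).as_matrix()
def pt(n,uv,z):
    K,c,Rm=cam(n); d=np.linalg.inv(K)@[uv[0],uv[1],1]; d=Rm@(d*[1,-1,-1]); return (c+d*(z-c[2])/d[2])
def proj(n,P):
    K,c,Rm=cam(n); q=(np.atleast_2d(P)-c)@Rm*[1,-1,-1]; q=q@K.T; return q[:,:2]/q[:,2:]
def tcp():
    o=manip.get_obs(); w,x,y,z=o['orientation']; return o,np.array(o['tcp_pos']),R.from_quat([x,y,z,w])
def crop(n,src,u0,v0,w,h,s,out):
    im=src[v0:v0+h,u0:u0+w]; im=cv2.resize(im,None,fx=s,fy=s,interpolation=cv2.INTER_CUBIC)
    for u in range(u0-u0%10+10,u0+w,10): cv2.putText(im,str(u),((u-u0)*s-8,9),0,.3,(0,0,255),1); cv2.line(im,((u-u0)*s,10),((u-u0)*s,16),(0,0,255),1)
    for v in range(v0-v0%10+10,v0+h,10): cv2.putText(im,str(v),(0,(v-v0)*s+3),0,.3,(0,0,255),1); cv2.line(im,(20,(v-v0)*s),(26,(v-v0)*s),(0,0,255),1)
    cv2.imwrite(out,im)
E
python3 - <<'E'
from h import *
t=cv2.imread('pics/top0.png'); s=cv2.imread('pics/scene0.png')
crop('top',t,165,170,200,100,4,'pics/topc.png')
crop('scene',s,195,170,210,100,4,'pics/scenec.png')
import cv2
a=cv2.imread('pics/topc.png');b=cv2.imread('pics/scenec.png')[:,:800]
crop('top',t,165,170,40,60,6,'pics/a.png')
E
```

```text
(no output)
```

View pics/topc.png

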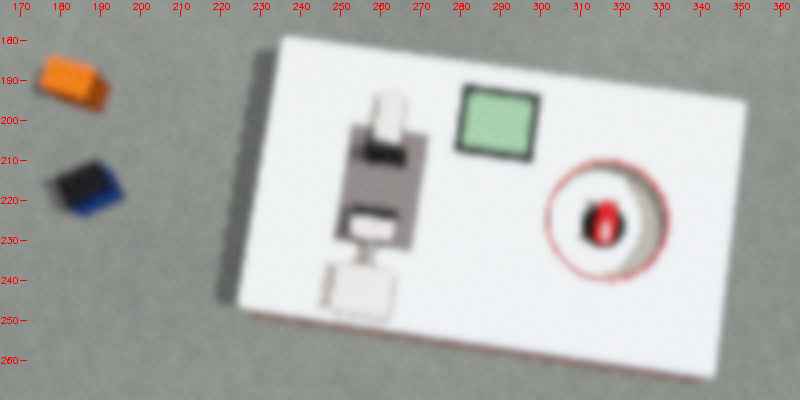

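View pics/scenec.png

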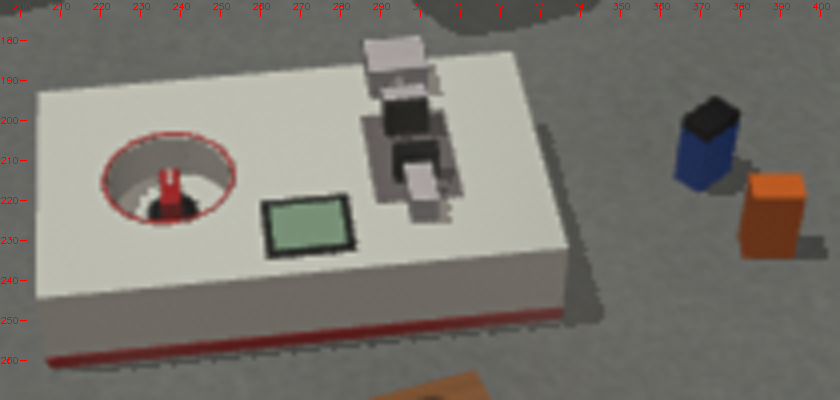

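The crops settle the identity: blue body with black cap at top (187,216) and scene (372,206), with the orange block beside it at (182,190). The jaw, with its rod, is on the lower (robot) side at (258,222) and the backstop is at (261,208). The red wing is at (316,223). Now I fit the poses and overlay them as a check.

```bash
cat > fit.py <<'E'
from h import *
from scipy.optimize import least_squares
T=lambda p,L:(np.c_[R.from_rotvec([0,0,p[2]]).apply(L)[:,:2]+p[:2],np.array(L)[:,2]])
D=[[.085,.145,.06],[.085,-.145,.06],[-.085,-.145,.06],[-.085,.145,.06]]
dt=[[235.5,179.2],[351.5,195.3],[343.2,264.3],[224.8,247]]
ds=[[336.5,232],[204,244.5],[204.3,192.8],[323.3,182.8]]
C=.5*np.array([1,1]); 
S=[[sx*.01,sy*.015,z] for z in(.05,0) for sx,sy in((1,1),(1,-1),(-1,-1),(-1,1))]
if __name__=='__main__':
    f=lambda p:np.r_[(proj('top',T(p,D))-dt).ravel(),(proj('scene',T(p,D))-ds).ravel()]
    r=least_squares(f,[.4,-.02,0]); print('deck',r.x,np.round(r.fun,1)); d=r.x
    for n,z in(('top',dt),('scene',ds)): print(n,least_squares(lambda p:(proj(n,T(p,D))-z).ravel(),d).x)
    # standard: cap corners scene: far,right,near,left ; try both yaw families
    cs=[[373.2,194.2],[380,198.7],[372.2,205.7],[365.5,200]]; bs=[[377,212.5],[370,217.7],[364,215]]
    for y0 in np.arange(4)*np.pi/2+.5:
        def g(p):
            q=proj('scene',T(p,S)); c=q[:4]; 
            return np.r_[(c-np.array(cs)).ravel(),(q[[5,6,7]]-bs).ravel()]
        r=least_squares(g,[.38,.2,y0]); print('std',r.x,r.cost)
E
python3 fit.py
```

```text
deck [ 0.5404738  -0.0385666  -0.13235074] [ 0.4 -0.7 -0.1 -0.4  0.1 -0.9 -0.3 -1.2  0.3 -1.3 -0.3 -1.  -0.2 -0.8
 -0.6 -1.2]
top [ 0.53844219 -0.03856335 -0.12947638]
scene [ 0.54396169 -0.0389121  -0.13645025]
std [0.55717995 0.21511654 1.98649692] 21.959248594584945
std [0.55717995 0.21511654 1.98649617] 21.959248595226956
std [0.55717995 0.21511652 1.98650397] 21.959248594543237
std [0.55717995 0.21511652 1.98650461] 21.95924859507067
```

```bash
cat >> h.py <<'E'
def pair(t,s,bt,bs,k,out):
    crop('top',t,*bt,k,'pics/_a.png'); crop('scene',s,*bs,k,'pics/_b.png')
    cv2.imwrite(out,np.hstack([cv2.imread('pics/_a.png'),cv2.imread('pics/_b.png')]))
E
python3 - <<'E'
from h import *
pair(cv2.imread('pics/top0.png'),cv2.imread('pics/scene0.png'),(172,203,30,30),(356,189,30,30),13,'pics/std.png')
E
```

```text
(no output)
```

View pics/std.png

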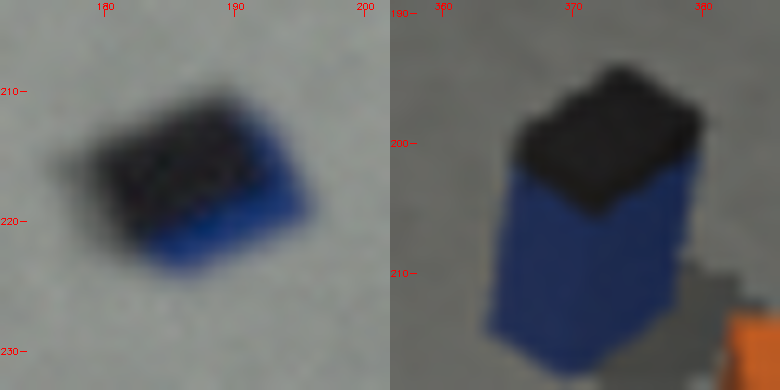

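```bash
cat > fit2.py <<'E'
from fit import *
f=lambda p:np.r_[(proj('top',T(p,D))-dt+.38).ravel(),(proj('scene',T(p,D))-ds+.38).ravel()]
d=least_squares(f,[.54,-.04,-.13]).x
dT=least_squares(lambda p:(proj('top',T(p,D))-dt+.38).ravel(),d).x
dS=least_squares(lambda p:(proj('scene',T(p,D))-ds+.38).ravel(),d).x
# corners a:(+,+) b:(+,-) c:(-,-) d:(-,+); scene camera looks toward -x: near=+x
h=lambda i,z:[[.01,.015,z],[.01,-.015,z],[-.01,-.015,z],[-.01,.015,z]][i]
def fs(n,L,o,y0):
    L=np.array(L);o=np.array(o)-.46
    r=least_squares(lambda p:(proj(n,T(p,L))-o).ravel(),[.55,.21,y0]);return r.x,np.round(r.fun,1)
# yaw ~.47: a=near?
if __name__=='__main__':
    print(d,dT,dS)
    obs=dict(far=(374,194,.05),r5=(380.3,198.3,.05),r4=(379.5,201,.042),n4=(371.8,205.5,.042),l4=(365.8,201.3,.042),l0=(363.7,214.5,0),n0=(370,217.9,0),r0=(377.7,212.3,0))
    for k in range(4):
        m={'n':k,'l':(k+1)%4,'f':(k+2)%4,'r':(k+3)%4}
        for y0 in (.5,-1,2,-2.5):
            x,e=fs('scene',[h(m[a[0]],v[2]) for a,v in obs.items()],[v[:2] for v in obs.values()],y0)
            if np.abs(e).max()<2: print('scene',k,x,e);break
    tt={'n4':None}
    ot=[(196,219,0,'b'),(186.3,224.2,0,'a')]
    for w,z in(((.557,.215),0),):
        pass
    p=pt('top',(195.5,218.6),0);q=pt('top',(185.8,223.8),0);print(p,q,np.linalg.norm(p-q),np.arctan2(*(p-q)[1::-1]))
    p=pt('top',(190.0,210.3),.05);q=pt('top',(180,214.6),.05);print(p,q,np.linalg.norm(p-q),np.arctan2(*(p-q)[1::-1]))
E
python3 fit2.py
```

```text
[ 0.54048782 -0.03849463 -0.13211908] [ 0.53936862 -0.03762507 -0.1294487 ] [ 0.54254688 -0.03947693 -0.13618964]
scene 1 [0.55388174 0.21695222 0.4628819 ] [ 0.1 -0.3  0.2 -0.6  0.5 -0.8 -0.   0.3 -0.4  0.3 -0.2 -0.2 -0.3  0.6
  0.1  0.6]
scene 3 [0.55388174 0.21695222 3.60447387] [ 0.1 -0.3  0.2 -0.6  0.5 -0.8 -0.   0.3 -0.4  0.3 -0.2 -0.2 -0.3  0.6
  0.1  0.6]
[0.55010475 0.20267255 0.        ] [0.53608337 0.22731174 0.        ] 0.028349412091289 -1.0534314640735412
[0.56338925 0.20693274 0.05      ] [0.55221244 0.23130327 0.05      ] 0.026811265683368692 -1.140797330935072
```

```bash
cat > go.py <<'E'
import sys
from h import *
# usage: go.py x y z yaw  (tool down, yaw = heading of tool x)
def goal(P,yaw):
    o,p,r=tcp(); t=R.from_matrix(np.c_[[np.cos(yaw),np.sin(yaw),0],[np.sin(yaw),-np.cos(yaw),0],[0,0,-1]])
    return r.inv().apply(np.array(P)-p)*1e3,(r.inv()*t).as_rotvec()
if __name__=='__main__':
    a=[float(v) for v in sys.argv[1:]]
    s,w=goal(a[:3],a[3]); o,p,r=tcp(); x=r.apply([1,0,0])
    print('now',np.round(p,4),'yaw',round(np.arctan2(x[1],x[0]),4),'t',round(o['t'],2)); print(np.round(s,1),np.round(w,3))
E
python3 go.py .45 -.25 .25 .0
```

```text
now [ 0.1482 -0.5808  0.2219] yaw -1.321 t 0.1
[-246.  -374.2  -27.6] [-1.000e-03  1.000e-03 -1.321e+00]
```

Request:
servo_tool --motion "-246 -374 -28 0 0 -1.32 1;-246 -374 -28 0 0 -1.32 1;-246 -374 -28 0 0 -1.32 1;-246 -374 -28 0 0 -1.32 1;-246 -374 -28 0 0 -1.32 1;-246 -374 -28 0 0 -1.32 1;-246 -374 -28 0 0 -1.32 1;-246 -374 -28 0 0 -1.32 1"

```text
t: 1.1
tcp_pos: [0.4517, -0.2471, 0.2504]
orientation: [-0.001, 1.0, 0.002, 0.0]
force: [0.3, -1.2, 0.4]
width: 0.0877
```

```bash
python3 go.py .54 .10 .2 1.2;python3 -c "
from h import *
print(tcp()[0]['joint_pos'])"
```

```text
now [ 0.4517 -0.2471  0.2504] yaw 0.0047 t 1.1
[  89.9 -346.5   51.2] [-0.002 -0.002 -1.195]
[-0.6363181   0.21045065  1.65264257  0.00210838  1.27969431 -0.64157518]
```

Request:
servo_tool --motion "90 -346 51 0 0 -1.2 1;90 -346 51 0 0 -1.2 1;90 -346 51 0 0 -1.2 1;90 -346 51 0 0 -1.2 1;90 -346 51 0 0 -1.2 1;90 -346 51 0 0 -1.2 1;90 -346 51 0 0 -1.2 1;90 -346 51 0 0 -1.2 1"

```text
t: 2.1
tcp_pos: [0.5398, 0.0991, 0.1997]
orientation: [-0.001, 0.824, 0.566, 0.0]
force: [-0.3, 0.1, 0.6]
width: 0.0881
```

```bash
python3 go.py .552 .217 .1 2.036
```

```text
now [0.5398 0.0991 0.1997] yaw 1.2032 t 2.1
[114.3 -30.8  99.9] [-0.001 -0.002 -0.833]
```

Request:
servo_tool --motion "114 -31 50 0 0 -.833 1;114 -31 50 0 0 -.833 1;114 -31 50 0 0 -.833 1;114 -31 100 0 0 -.833 1;114 -31 100 0 0 -.833 1;114 -31 100 0 0 -.833 1;114 -31 100 0 0 -.833 1;114 -31 100 0 0 -.833 1"

```text
t: 3.1
tcp_pos: [0.5524, 0.2165, 0.1006]
orientation: [-0.0, 0.526, 0.851, 0.001]
force: [-0.7, -0.7, 0.7]
width: 0.0878
```

```bash
python3 go.py .552 .217 .013 2.036; python3 - <<'E'
from h import *
t=manip.get_image('top')[:,:,::-1].copy(); s=manip.get_image('scene')[:,:,::-1].copy()
pair(t,s,(150,175,66,66),(340,165,66,66),6,'pics/pre.png')
E
```

```text
now [0.5524 0.2165 0.1006] yaw 2.034 t 3.1
[ 0.5 -0.2 87.6] [ 0.001 -0.002 -0.002]
```

View pics/pre.png

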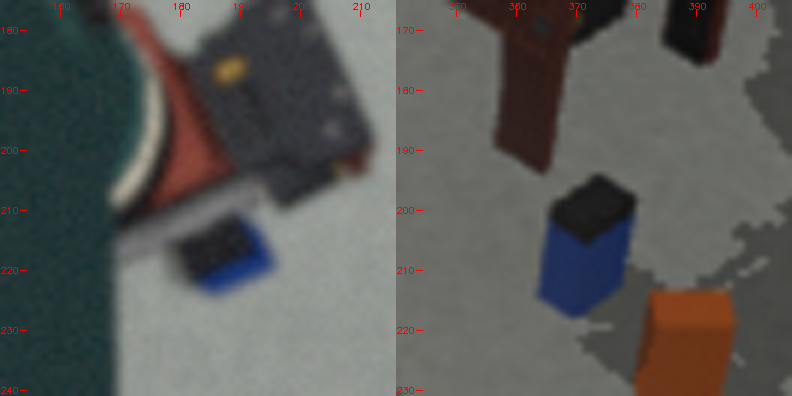

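The scene view shows the two fingertips at about (361,192) and (389,175), straddling the block at (372,206). I check the tip centre against the predicted projection, then descend.

```bash
python3 - <<'E'
from h import *
o,p,r=tcp(); x=r.apply([1,0,0]);y=r.apply([0,1,0])
for s in(1,-1):
    print(s,[proj('scene',p+s*x*a+y*b).round(1).tolist()[0] for a in(.044,.0575) for b in(-.01,.01)])
E
```

```text
1 [[383.9, 171.4], [390.5, 175.3], [387.6, 169.0], [394.2, 172.9]]
-1 [[358.9, 187.4], [365.5, 191.7], [354.9, 190.0], [361.5, 194.3]]
```

Request:
servo_tool --motion "0 0 44 0 0 0 1;0 0 86 0 0 0 1;0 0 87 0 0 0 1;0 0 87 0 0 0 -1;0 0 87 0 0 0 -1;0 0 87 0 0 0 -1;0 0 87 0 0 0 -1;0 0 87 0 0 0 -1" --squeeze 15

```text
t: 4.2
tcp_pos: [0.5522, 0.2169, 0.0137]
orientation: [-0.0, 0.525, 0.851, 0.001]
force: [0.1, 0.3, -0.1]
width: 0.0412
```

```bash
python3 go.py .552 .217 .12 2.036
```

```text
now [0.5522 0.2169 0.0137] yaw 2.035 t 4.2
[   0.4   -0.  -106.3] [ 0.001 -0.002 -0.001]
```

Still closing. I let it finish, then lift.

Request:
servo_tool --motion "0 0 0 0 0 0 -1;0 0 0 0 0 0 -1;0 0 0 0 0 0 -1;0 0 0 0 0 0 -1;0 0 0 0 0 0 -1;0 0 -30 0 0 0 -1;0 0 -80 0 0 0 -1;0 0 -106 0 0 0 -1"

```text
t: 5.2
tcp_pos: [0.5532, 0.2169, 0.1219]
orientation: [0.001, 0.525, 0.851, 0.002]
force: [1.3, 0.5, -1.4]
width: 0.0299
```

```bash
python3 go.py .55 .031 .12 1.439
```

```text
now [0.5532 0.2169 0.1219] yaw 2.0351 t 5.2
[-164.8  -86.1    1.4] [ 0.004 -0.002  0.596]
```

Request:
servo_tool --motion "-165 -86 1 0 0 .596 -1;-165 -86 1 0 0 .596 -1;-165 -86 1 0 0 .596 -1;-165 -86 1 0 0 .596 -1;-165 -86 1 0 0 .596 -1;-165 -86 1 0 0 .596 -1;-165 -86 1 0 0 .596 -1;-165 -86 1 0 0 .596 -1"

```text
t: 6.2
tcp_pos: [0.5502, 0.0318, 0.1203]
orientation: [-0.0, 0.752, 0.66, 0.002]
force: [0.2, 0.0, -0.4]
width: 0.0298
```

```bash
python3 go.py .55 .031 .12 1.439; python3 - <<'E'
from h import *
t=manip.get_image('top')[:,:,::-1].copy(); s=manip.get_image('scene')[:,:,::-1].copy()
cv2.imwrite('pics/t2.png',t);cv2.imwrite('pics/s2.png',s)
pair(t,s,(228,180,60,80),(265,145,70,80),6,'pics/bay.png')
E
```

```text
now [0.5502 0.0318 0.1203] yaw 1.4409 t 6.2
[-0.8 -0.1  0.3] [ 0.003 -0.003  0.002]
```

View pics/bay.png

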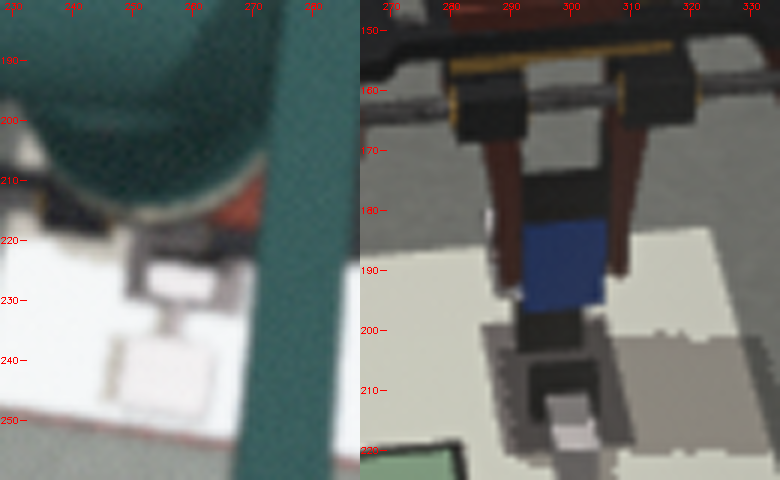

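```bash
python3 - <<'E'
from fit2 import *
o,p,r=tcp()
for nm,dd in(('mean',d),('S',dS)):
    Rz=R.from_rotvec([0,0,dd[2]]); D0=np.r_[dd[:2],0]
    W=lambda q:Rz.apply(np.array(q,float)+[0,.07,.06])+D0
    inv=lambda P:Rz.inv().apply(P-D0)-[0,.07,.06]
    print(nm,'bay',W([0,0,0]),'tcp in bay',inv(p))
    print(' jawpad corners pred k=.07',proj('scene',W([[-.0153,y,z] for y in(-.013,.013) for z in(.002,.024)])).round(1).tolist())
    print(' pad bottom obs->bay',[inv(pt('scene',uv,.062))*1e3 for uv in((290.4,203.6),(301.9,203.0))])
    print(' pad top obs->bay',[inv(pt('scene',uv,.084))*1e3 for uv in((290.4,194.1),)])
    print(' stop top front edge',[inv(pt('scene',uv,.084))*1e3 for uv in((293.1,205.1),(304.6,204.6))])
    zb=p[2]-.0137
    print(' glass bottom front',[inv(pt('scene',uv,zb))*1e3 for uv in((291.7,197.0),(305.2,195.8))])
    print(' glass top front',[inv(pt('scene',uv,zb+.05))*1e3 for uv in((292,173.8),(305.8,172.0))])
print(proj('scene',[p+r.apply([a,b,.0137]) for a in(.015,-.015) for b in(.01,-.01)]).round(1))
E
```

```text
mean bay [0.54970927 0.03089532 0.06      ] tcp in bay [0.00040598 0.0005771  0.06031935]
 jawpad corners pred k=.07 [[291.0, 203.1], [291.0, 196.0], [302.0, 202.1], [302.2, 195.0]]
 pad bottom obs->bay [array([-13.80120351, -14.6018757 ,   2.        ]), array([-12.28187394,  12.26149797,   2.        ])]
 pad top obs->bay [array([-22.16957728, -13.45757392,  24.        ])]
 stop top front edge [array([ 15.92163703, -12.36453304,  24.        ]), array([17.72401625, 13.52794192, 24.        ])]
 glass bottom front [array([ 13.58475905, -15.23580788,  46.61934565]), array([13.61266314, 15.06180772, 46.61934565])]
 glass top front [array([ -5.74302303, -11.99486616,  96.61934565]), array([-7.88918431, 18.69698667, 96.61934565])]
S bay [0.55205071 0.0298749  0.06      ] tcp in bay [-0.00205467  0.00127182  0.06031935]
 jawpad corners pred k=.07 [[290.9, 203.8], [290.9, 196.7], [301.9, 202.9], [302.1, 195.8]]
 pad bottom obs->bay [array([-16.19994919, -13.96485672,   2.        ]), array([-14.78998084,  12.90447891,   2.        ])]
 pad top obs->bay [array([-24.57291156, -12.85462827,  24.        ])]
 stop top front edge [array([ 13.5135379 , -11.60654436,  24.        ]), array([15.21050564, 14.29305276, 24.        ])]
 glass bottom front [array([ 11.18836694, -14.48730778,  46.61934565]), array([11.09294293, 15.81017039, 46.61934565])]
 glass top front [array([ -8.15244742, -11.32506757,  96.61934565]), array([-10.42352356,  19.35779494,  96.61934565])]
[[305.2 194.8]
 [303.9 189.1]
 [291.9 196.1]
 [290.7 190.3]]
```

In the scene view the glass hangs above the bay, with its bottom front edge at (292,197)–(305.5,196). The jaw pad's lower edge is at v≈203.5 and the backstop's top edge at v≈205. In the bay frame (mm) the glass is at x≈+1.1, y≈+0.7, the pad at about −15.5 and the stop at about +14.4. I shift by about −1.5, −0.7 and lower.

Request:
servo_tool --motion "-.7 -1.5 0 0.003 -.003 0.002 -1;-.7 -1.5 12 0.003 -.003 0.002 -1;-.7 -1.5 24 0.003 -.003 0.002 -1;-.7 -1.5 34 0.003 -.003 0.002 -1;-.7 -1.5 41 0.003 -.003 0.002 -1;-.7 -1.5 44 0.003 -.003 0.002 -1;-.7 -1.5 45 0.003 -.003 0.002 -1;-.7 -1.5 45 0.003 -.003 0.002 -1"

```text
t: 7.3
tcp_pos: [0.5489, 0.031, 0.0755]
orientation: [-0.0, 0.752, 0.659, 0.0]
force: [-0.2, 0.3, -1.1]
width: 0.0301
```

```bash
python3 go.py .55 .031 .0737 1.439
```

```text
now [0.5489 0.031  0.0755] yaw 1.4382 t 7.3
[0.1 1.1 1.8] [ 0.    -0.    -0.001]
```

Request:
servo_tool --motion "0 0 .5 0 0 0 -1;0 0 1 0 0 0 -1;0 0 1.4 0 0 0 -1;0 0 1.8 0 0 0 -1;0 0 2 0 0 0 -1;0 0 2 0 0 0 -1;0 0 2 0 0 0 -1;0 0 2 0 0 0 -1"

```text
t: 8.3
tcp_pos: [0.549, 0.031, 0.0738]
orientation: [0.0, 0.752, 0.659, 0.0]
force: [-1.7, 0.8, 5.3]
width: 0.0299
```

The bench contact is felt (about 5 N). I release to a partial opening, then retreat straight up.

Request:
servo_tool --motion "0 0 0 0 0 0 .1;0 0 0 0 0 0 .1;0 0 0 0 0 0 .1;0 0 0 0 0 0 .1;0 0 -15 0 0 0 .1;0 0 -40 0 0 0 .1;0 0 -70 0 0 0 .1;0 0 -70 0 0 0 .1"

```text
t: 9.3
tcp_pos: [0.5513, 0.0309, 0.1469]
orientation: [0.002, 0.752, 0.659, 0.002]
force: [-0.5, 0.6, -0.6]
width: 0.0483
```

```bash
python3 go.py .531 -.109 .14 1.369
```

```text
now [0.5513 0.0309 0.1469] yaw 1.4382 t 9.3
[-141.4   -1.6    6.8] [ 0.006 -0.001  0.069]
```

```bash
python3 - <<'E'
from h import *
t=manip.get_image('top')[:,:,::-1].copy(); s=manip.get_image('scene')[:,:,::-1].copy()
cv2.imwrite('pics/t3.png',t);cv2.imwrite('pics/s3.png',s)
crop('s',s,265,160,65,65,6,'pics/_c.png'); crop('t',t,300,208,32,32,12,'pics/_d.png');crop('s',s,218,195,34,34,11,'pics/_e.png')
a=[cv2.copyMakeBorder(cv2.imread(f'pics/_{c}.png'),0,0,0,0,0) for c in'cde']
a=[cv2.copyMakeBorder(i,0,390-i.shape[0],0,0,0) if i.shape[0]<390 else i[:390] for i in a]
im=np.hstack(a);print(im.shape);cv2.imwrite('pics/v3.png',cv2.resize(im,None,fx=.69,fy=.69,interpolation=cv2.INTER_AREA) if 0 else im[:, :])
E
python3 - <<'E'
import cv2,numpy as np
a=cv2.imread('pics/_c.png');b=cv2.imread('pics/_d.png')
b=cv2.copyMakeBorder(b,0,390-b.shape[0],0,0,0)
cv2.imwrite('pics/v3.png',np.hstack([a,b]))
E
```

```text
(390, 1148, 3)
```

View pics/v3.png

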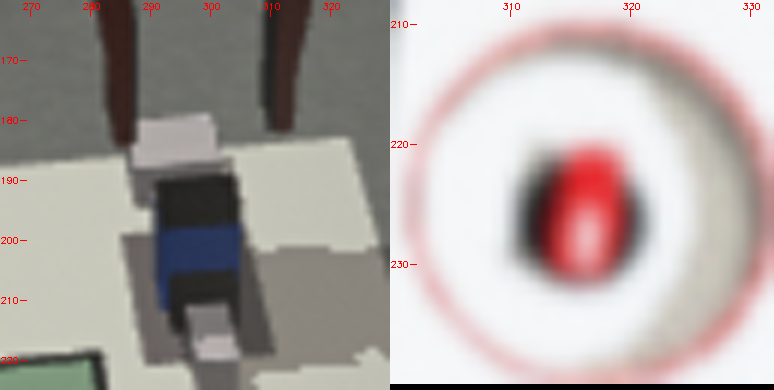

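The glass stands square in the bay: cap at (298,191), body down to (293,212), behind the backstop at (299,207). The wing lies from (317,220) to (316,231) at a knob angle near 0.

```bash
python3 - <<'E'
from fit2 import *
print('rim c',pt('top',(316.4,224.4),.06),'wing',pt('top',(315.9,225),.054), pt('top',(316.5,219.8),.054)-pt('top',(315.3,230.8),.054))
print(proj('top',[[.5305,-.1075,.06],[.5305,-.1075,.054]]))
E
python3 go.py .531 -.108 .12 1.42
```

```text
rim c [ 0.53074299 -0.1067523   0.06      ] wing [ 0.5300656 -0.1060977  0.054    ] [ 0.02733183 -0.00304515  0.        ]
[[316.70629847 224.50250508]
 [316.46969674 224.83248784]]
now [0.5491 0.031  0.1443] yaw 1.4382 t 9.4
[-140.2    0.4   24.2] [ 0.001 -0.     0.018]
```

Request:
servo_tool --motion "-70 0 0 0 0 .01 -.4;-139.5 0 0 0 0 .01 -.4;-139.5 0 24 0 0 .01 -.4;-139.5 0 24 0 0 .01 -.4;-139.5 0 24 0 0 .01 -.4;-139.5 0 24 0 0 .01 -.4;-139.5 0 24 0 0 .01 -.4;-139.5 0 24 0 0 .01 -.4"

```text
t: 10.4
tcp_pos: [0.531, -0.1068, 0.1206]
orientation: [0.001, 0.755, 0.655, 0.001]
force: [-0.1, -0.2, 0.4]
width: 0.0266
```

```bash
python3 go.py .5305 -.107 .038 1.43
```

```text
now [ 0.531  -0.1068  0.1206] yaw 1.4291 t 10.4
[-0.3 -0.6 82.6] [ 0.002 -0.    -0.001]
```

Request:
servo_tool --motion "0 -.5 30 0.002 0 0 -.4;0 -.5 55 0.002 0 0 -.4;0 -.5 62 0.002 0 0 -.4;0 -.5 68 0.002 0 0 -.4;0 -.5 74 0.002 0 0 -.4;0 -.5 79 0.002 0 0 -.4;0 -.5 83 0.002 0 0 -.4;0 -.5 83 0.002 0 0 -.4"

```text
t: 11.4
tcp_pos: [0.5305, -0.1067, 0.0374]
orientation: [-0.0, 0.755, 0.655, -0.0]
force: [0.8, -0.2, -0.6]
width: 0.0263
```

Request:
servo_tool --motion "0 0 0 0 0 0 -.7;0 0 0 0 0 0 -.75;0 0 0 0 0 0 -.8;0 0 0 0 0 0 -.85;0 0 0 0 0 0 -1;0 0 0 0 0 0 -1;0 0 0 0 0 0 -1;0 0 0 0 0 0 -1" --squeeze 20

```text
t: 12.4
tcp_pos: [0.5305, -0.1079, 0.0376]
orientation: [0.0, 0.755, 0.655, -0.001]
force: [-1.3, -5.4, -0.7]
width: 0.0119
```

```bash
cat > st.py <<'E'
from h import *
o,p,r=tcp(); x=r.apply([1,0,0]); print('t',round(o['t'],2),'yaw',round(np.arctan2(x[1],x[0]),4),'p',p.round(4),'F',np.round(o['force'],1),'M',np.round(o['moment'],3),'w',round(o['width'],4),'eff6',round(o['effort'][5],3),'j6',round(o['joint_pos'][5],3), 'Mtool',r.inv().apply(o['moment']).round(3))
E
python3 st.py
```

```text
t 12.4 yaw 1.4295 p [ 0.5305 -0.1079  0.0376] F [-1.3 -5.4 -0.7] M [-0.845  0.052 -0.071] w 0.0119 eff6 -0.066 j6 -1.755 Mtool [-0.067 -0.844  0.071]
```

The fingers hold the wing (width 12 mm) with a 1 mm lateral offset, so I trim that, firm up the grip and start turning clockwise in free travel.

Request:
servo_tool --motion "-1.2 0 0 0 0 0 -1;-1.2 0 0 0 0 0 -1;-1.2 0 0 0 0 .1 -1;-1.2 0 0 0 0 .2 -1;-1.2 0 0 0 0 .3 -1;-1.2 0 0 0 0 .4 -1;-1.2 0 0 0 0 .5 -1;-1.2 0 0 0 0 .5 -1" --squeeze 45

```text
t: 13.4
tcp_pos: [0.5307, -0.1073, 0.0376]
orientation: [-0.0, 0.894, 0.447, 0.0]
force: [2.4, 7.3, -0.8]
width: 0.0118
```

```bash
python3 st.py
```

```text
t 13.4 yaw 0.9276 p [ 0.5307 -0.1073  0.0376] F [ 2.4  7.3 -0.8] M [ 1.318 -0.604 -0.108] w 0.0118 eff6 0.31 j6 -1.257 Mtool [0.308 1.417 0.108]
```

Request:
servo_tool --motion "0 0 0 0 0 0 -1;0 0 0 0 0 0.03 -1;0 0 0 0 0 .06 -1;0 0 0 0 0 .09 -1;0 0 0 0 0 .12 -1;0 0 0 0 0 .14 -1;0 0 0 0 0 .16 -1;0 0 0 0 0 .18 -1"

```text
t: 14.4
tcp_pos: [0.531, -0.1071, 0.0376]
orientation: [-0.001, 0.931, 0.364, 0.001]
force: [2.7, 5.1, -2.5]
width: 0.0118
```

```bash
python3 st.py
```

```text
t 14.4 yaw 0.7461 p [ 0.531  -0.1071  0.0376] F [ 2.7  5.1 -2.5] M [ 0.816 -0.59   0.258] w 0.0118 eff6 0.025 j6 -1.075 Mtool [ 0.199  0.987 -0.258]
```

Request:
servo_tool --motion "0 0 0 0 0 0.02 -1;0 0 0 0 0 0.04 -1;0 0 0 0 0 .06 -1;0 0 0 0 0 .075 -1;0 0 0 0 0 .09 -1;0 0 0 0 0 .105 -1;0 0 0 0 0 .12 -1;0 0 0 0 0 .135 -1"

```text
t: 15.4
tcp_pos: [0.5311, -0.1069, 0.0376]
orientation: [-0.001, 0.954, 0.3, 0.001]
force: [1.7, 5.0, -2.0]
width: 0.0118
```

```bash
python3 st.py
```

```text
t 15.4 yaw 0.6099 p [ 0.5311 -0.1069  0.0376] F [ 1.7  5.  -2. ] M [ 0.844 -0.558  0.212] w 0.0118 eff6 0.078 j6 -0.939 Mtool [ 0.373  0.941 -0.212]
```

Request:
servo_tool --motion "0 0 0 0 0 0.015 -1;0 0 0 0 0 0.03 -1;0 0 0 0 0 .045 -1;0 0 0 0 0 .06 -1;0 0 0 0 0 .07 -1;0 0 0 0 0 .08 -1;0 0 0 0 0 .09 -1;0 0 0 0 0 .1 -1"

```text
t: 16.4
tcp_pos: [0.5312, -0.1068, 0.0376]
orientation: [-0.001, 0.968, 0.252, 0.001]
force: [2.6, 5.2, -2.5]
width: 0.0117
```

```bash
python3 st.py
```

```text
t 16.4 yaw 0.5091 p [ 0.5312 -0.1068  0.0376] F [ 2.6  5.2 -2.5] M [ 0.798 -0.568  0.281] w 0.0117 eff6 0.186 j6 -0.838 Mtool [ 0.42   0.885 -0.281]
```

Request:
servo_tool --motion "0 0 0 0 0 0.007 -1;0 0 0 0 0 0.014 -1;0 0 0 0 0 .021 -1;0 0 0 0 0 .028 -1;0 0 0 0 0 .035 -1;0 0 0 0 0 .042 -1;0 0 0 0 0 .05 -1;0 0 0 0 0 .058 -1"

```text
t: 17.4
tcp_pos: [0.5313, -0.1068, 0.0376]
orientation: [-0.001, 0.975, 0.223, 0.001]
force: [3.2, 4.2, -1.9]
width: 0.0115
```

```bash
python3 st.py
```

```text
t 17.4 yaw 0.4507 p [ 0.5313 -0.1068  0.0376] F [ 3.2  4.2 -1.9] M [ 0.78  -0.571  0.323] w 0.0115 eff6 0.264 j6 -0.78 Mtool [ 0.454  0.853 -0.323]
```

Request:
servo_tool --motion "0 0 0 0 0 0.003 -1;0 0 0 0 0 0.006 -1;0 0 0 0 0 .009 -1;0 0 0 0 0 .012 -1;0 0 0 0 0 .015 -1;0 0 0 0 0 .018 -1;0 0 0 0 0 .021 -1;0 0 0 0 0 .025 -1"

```text
t: 18.4
tcp_pos: [0.5314, -0.1068, 0.0376]
orientation: [-0.001, 0.977, 0.211, 0.001]
force: [1.8, 3.9, -1.5]
width: 0.0114
```

```bash
python3 st.py; python3 - <<'E'
from h import *
s=manip.get_image('scene')[:,:,::-1].copy();cv2.imwrite('pics/s4.png',s)
crop('s',s,270,170,60,60,10,'pics/v4.png')
E
python3 st.py
```

```text
t 18.4 yaw 0.4254 p [ 0.5314 -0.1068  0.0376] F [ 1.8  3.9 -1.5] M [ 0.746 -0.519  0.389] w 0.0114 eff6 0.326 j6 -0.755 Mtool [ 0.466  0.78  -0.389]
t 18.45 yaw 0.4252 p [ 0.5313 -0.1068  0.0376] F [ 2.5  5.3 -1.9] M [ 0.796 -0.495  0.33 ] w 0.0119 eff6 0.361 j6 -0.755 Mtool [ 0.522  0.779 -0.33 ]
```

View pics/v4.png

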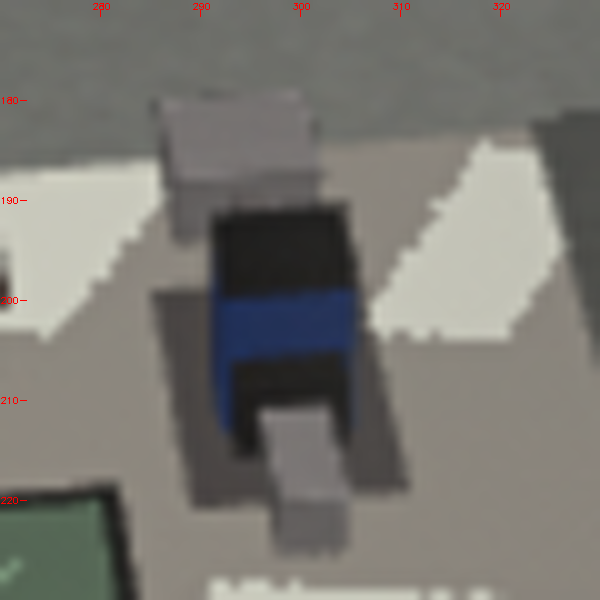

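The glass (cap at (298,195)) sits flush against the backstop at (299,207), still square. The knob torque rose from about 0.23 free to about 0.36 N m, which means about 12 N of clamp force. Stop here, release and lift straight out.

Request:
servo_tool --motion "0 0 0 0 0 0 -.6;0 0 0 0 0 0 -.45;0 0 0 0 0 0 -.4;0 0 0 0 0 0 -.4;0 0 0 0 0 0 -.4;0 0 -10 0 0 0 -.4;0 0 -25 0 0 0 -.4;0 0 -50 0 0 0 -.4"

```text
t: 19.45
tcp_pos: [0.531, -0.1068, 0.0886]
orientation: [-0.001, 0.977, 0.211, 0.001]
force: [-0.1, -0.3, 0.0]
width: 0.0263
```

Request:
servo_tool --motion "0 0 -30 0 0 0 -.4;0 0 -70 0 0 0 -.4;0 0 -120 0 0 0 -.4;0 0 -120 0 0 0 -.4;0 0 -120 0 0 0 -.4;0 0 -120 0 0 0 -.4;0 0 -120 0 0 0 -.4;0 0 -120 0 0 0 -.4"

```text
t: 20.45
tcp_pos: [0.5305, -0.1069, 0.2078]
orientation: [-0.001, 0.977, 0.211, -0.0]
force: [-0.0, 0.2, 0.8]
width: 0.0265
```

```bash
python3 st.py; python3 - <<'E'
from h import *
s=manip.get_image('scene')[:,:,::-1].copy();t=manip.get_image('top')[:,:,::-1].copy()
cv2.imwrite('pics/s5.png',s);cv2.imwrite('pics/t5.png',t)
crop('s',s,205,165,130,75,6,'pics/v5.png')
E
```

```text
t 20.45 yaw 0.4253 p [ 0.5305 -0.1069  0.2078] F [-0.   0.2  0.8] M [-0.022 -0.126 -0.009] w 0.0265 eff6 -0.0 j6 -0.754 Mtool [-0.072  0.106  0.009]
```

View pics/v5.png

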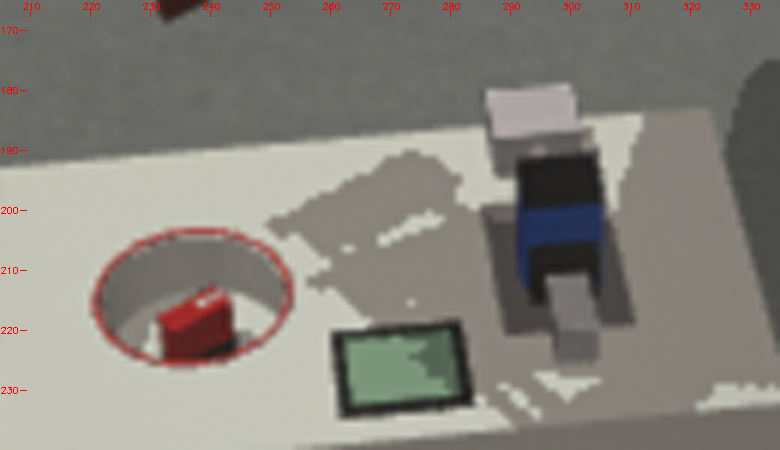

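The knob is turned about 1 rad with the fingers clear at (232,167). The glass is upright and held flush between the jaw and the backstop. Handing in.

```bash
python3 -c "
from plant import manip
print(manip.hand_in())"
```

```text
the job is handed in; nothing more can be done
None
```

The blue standard is standing upright in the clamp bay, clamped against the backstop, and the job is handed in at about 20.5 s; no verdict came back.

- **Placing:** I gripped the glass by its 30 mm sides and lowered it until I felt about 5 N of contact. I then let go, with the jaw still back. The pictures show it square, with my last estimate of its position within about 1 mm of the bay point.
- **Clamping:** I turned the knob clockwise to about 1.0 rad. The torque rose from about 0.21–0.26 N m (free) to 0.33–0.39 N m, which I read as about 12–14 N. Single torque readings scatter by about 0.03 N m, so this is good to a few newtons. It is a little above the 10 N target but inside 5–18 N.
- **Last look:** the glass sits flush between jaw and backstop and the hand is clear of the well. Measured force on the tool is below 1 N. I did not go near the bottle, beaker or rack, though I took no final measurement of where they stand.
- **Disagreements:** the two cameras differed by about 3 mm in x, so I used positions relative to the colorimeter for placing. The hand also pushed on the knob sideways with about 5–7 N while gripping, and this was gone after release.

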